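# Lock the jig carriage with its draw latch

### The job

Slide the carriage of the bench jig along its two guide rails until it meets the rubber pad. Then tip the latch's wire loop over so that its crossbar drops behind the keeper on the carriage, and press the latch lever over and fully down past centre so that it stays locked. Leave the loose things beside the jig where they lie.

Things in the scene. Friction and masses are not known exactly. Their poses are not given: they have to be found in the camera images.
- fixture: The jig: a fixed plywood base board 280 x 100 x 16 mm. Origin on the bench top; x runs along the rails from the open end (board from x = -150) to the latch end (+130 mm), y across, z up. Two wooden rails with aluminium lips (x = -145 to +20, tops 38 mm above the bench, lips' inner edges at y = +-32) guide the carriage.
- pad_face (a point): Middle of the face of the springy rubber pad, 50 mm wide, that stands across the end of the track at x = 10 mm in the jig's frame. It gives about 1 mm per 6 N. The carriage's front edge meets it.
- carriage: Loose wooden carriage between the rails: a slab 90 (along x) x 74 x 14 mm, 0.2 to 0.42 kg; origin at the centre of its underside, axes as the jig's. It starts 20 to 50 mm short of the pad and meets it when its origin is at x = -35 mm in the jig's frame. On top, at its rear edge, stands a wooden push plate; near its front edge the steel keeper.
- push_plate (a point): Centre of the rear face (away from the latch) of the carriage's push plate, 49 mm above the bench and 45 mm behind the carriage's origin; push here along the jig's +x. The plate is 50 mm wide, 8 mm thick, its top 68 mm above the bench.
- keeper_seat (a point): Point on the carriage just behind the keeper where the centre of the loop's crossbar belongs, 33 mm above the bench; axes as the carriage's. The keeper is an upright dark steel wall 22 mm wide and 6 mm thick, its rear face 3 mm ahead of this point, its top 49 mm above the bench with a 4 mm overhang to the rear.
- loop_bar (a point): Middle of the crossbar (6 mm thick, 46 mm long) of the latch's U-shaped wire loop, 75 mm from the loop's hinge; legs 5 mm thick, 36 mm apart inside. At the start the loop stands tipped back away from the carriage, this point 105 to 122 mm above the bench. Pushed here along the jig's -x past upright, it falls by itself; with the lever open and the carriage at the pad it lands about 15 mm behind the keeper.
- lever_hinge (a point): Centre of the lever's hinge axis (along the jig's y): x = 60 mm in the jig's frame, 36 mm above the bench. The loop's own hinge pin sits on the lever, 15 mm from this axis.
- lever_grip (a point): Point on the middle line of the flat steel latch lever, 45 mm from its hinge. The lever is 22 mm wide, 6 mm thick and 58 mm long from the hinge, and swings between the loop's legs. Open, it stands up leaning towards the carriage, its end 75 to 96 mm above the bench; shut, it points away from the carriage (+x), sloping up by 0.15 rad.
- latch_lever (a joint): Lever angle, rad: 0 = fully down, locked, on its stop; grows as it rises; 2.1 = fully open. The lever points this value + 0.15 rad up from the jig's +x. Starts at 1.8 to 2.05. Friction (0.07 N m) keeps it where it is left; below about 0.2 (past centre) the drawn loop holds it down. Pushing near its end takes about 2 to 6 N.
- latch_loop (a joint): Loop angle relative to the lever, rad: 4.0 = tipped right back (its stop, where it starts); about 1.7 when it lies behind the keeper with the lever open; about 0 when hooked and locked. It swings freely.
- offcut: Loose slim wood offcut lying askew beside the jig on the robot's side, within 88 x 64 x 18 mm, origin at the centre of its underside. Not to be moved.
- wedge: Loose wooden wedge lying beyond the jig (on the side away from the robot), 89 x 46 x 26 mm, origin at the centre of its underside. Not to be moved.
- roll: Loose roll of abrasive paper standing beyond the jig near the latch end, 74 x 59 mm, 50 mm high, origin at the centre of its underside. Not to be moved.

How it is judged:
On the way, in this order (a step that is already met when the one before it is completed fails the run):
1. the carriage has been slid up to the pad (within 6 mm) with the loop not yet over the keeper (x of carriage in the frame of fixture above -0.041 m and not (x of loop_bar in the frame of keeper_seat between -0.022 and 0.003 m and z of loop_bar in the frame of keeper_seat between -0.006 and 0.01 m)), for 0.1 s.
2. the loop's crossbar lies behind the keeper while the lever still stands up (x of loop_bar in the frame of keeper_seat between -0.022 and 0.003 m and z of loop_bar in the frame of keeper_seat between -0.006 and 0.01 m and x of carriage in the frame of fixture above -0.044 m and value of joint latch_lever above 1 rad), for 0.1 s.
At the end, for the whole second after the job is handed in: The lever is down on its stop (within 0.1 rad), the loop's crossbar sits against the rear of the keeper (within 5 mm along the track and between 6 mm below and 10 mm above its seat), the carriage is drawn home against the rubber pad and at rest (value of joint latch_lever below 0.1 rad and x of loop_bar in the frame of keeper_seat between -0.005 and 0.004 m and z of loop_bar in the frame of keeper_seat between -0.006 and 0.01 m and x of carriage in the frame of fixture above -0.0355 m and linear speed of carriage below 0.01 m/s); the robot touches nothing.
It fails at once if the offcut beside the jig was moved by more than 20 mm (distance of offcut from where it was at the start of the episode above 0.02 m).
It fails at once if the wooden wedge beside the jig was moved by more than 20 mm (distance of wedge from where it was at the start of the episode above 0.02 m).
It fails at once if the abrasive roll beside the jig was moved by more than 20 mm (distance of roll from where it was at the start of the episode above 0.02 m).
It also fails if it takes over 48 s, if anything falls off the work surface, if the arm or the gripper's body presses on something with over 40 N, if the wrist force passes 120 N, or if a joint passes its speed limit or range.

### The arm

A 7-joint arm with a two-finger parallel gripper is mounted at the origin on a cart in front of the work surface, level with it; the furniture and walls round the work are solid. World frame = base frame: x ahead of the robot, y to its left, z up, the work surface at z = 0. Lengths are in m, angles in rad, forces in N, time in s.
With the tool pointing down it reaches from about 0.425 to 0.875 m from the base axis. Payload 4.7 kg.
Tool frame: the origin (TCP) lies midway between the tips of the shut fingers; the grasp point (between the pads) lies 19 mm behind it; z points along the fingers, y is the direction in which the jaws open and shut (so a half turn about z gives the same grasp; the last joint's range is limited). The gripper opens to 87 mm and grips with 3 to 60 N. Pads are 19 mm wide; open, the fingers measure 117 mm over their backs; the gripper's body (75 mm by 190 mm) begins 51 mm behind the grasp point.
Start: joints at [1.314, 0.321, -0.07, 1.45, 0.023, 1.371, -0.057], TCP at [0.174, -0.626, 0.223] pointing down, gripper open.
Joint ranges: [-2.86, 2.86], [-0.3, 2.09], [-1.38, 1.24], [0.06, 2.45], [-1.56, 4.7], [0.09, 2.05], [-2.69, 2.69]. Speed limits (rad/s): [2.57, 2.57, 3.14, 3.14, 3.14, 3.14, 3.14].

### API

Orientations are given as a unit quaternion [x, y, z, w].
In Python, from cell import get_state, optics, robot, models gives the robot as it stands.
- The arm moves only by the shell command python3 -m crank 'ROWS' [FORCE]. ROWS is JSON, a list that holds one entry, the list of rows, each a list of 7 numbers: the shift along the tool's x, y, z in units of 30 mm (1.0 is 30 mm), then the turn, a rotation vector about the tool's x, y, z in units of 5 degrees (1.0 is 5 degrees), then the finger opening in mm, from 0 to 87. A call has 1 to 5 rows; each row is the pose to reach, as a shift and turn from the pose commanded when the call began, along the tool's axes at that moment; what a row does not reach only later rows make up. A row lasts 1/12 s, in which the tool goes at most 41.7 mm and 7.16 degrees, less where a joint would pass 70% of its speed; a pose out of reach is approached as far as the arm can. A call with a gripper value outside its range is refused whole. The fingers move at their own pace and stop on an object; FORCE is the grip in N (left out, the last holds). Time passes only in rows, so rows that repeat a pose let the fingers close. It gives the time, the measured TCP pose, the force and the opening at its end, in the units of the state.
- get_state(): the state, without advancing time (a new reading comes with each control period).
- optics.capture(name): name is "scene" or "top" or "wrist"; returns a dict with "image" (480x640x3 uint8, red, green, blue), "vfov" (degrees; the focal length in pixels is half the picture's height over the tangent of half this angle, whatever the lens; pixels are square), "cx", "cy" (the principal point, pixels), "cam_to_world" (4x4, takes a point from camera to world coordinates). Camera axes: x right, y down, z forward; pixel columns grow to the right and rows downward; lengths in m; the calibration is good to about 2 mm. A picture is of the moment at which its call begins. There is no depth.
- robot.finish_job(): hands the job in, once; it reports no verdict.
Trained networks look in a picture, given as the dict that the camera call returned (one of the last four; its "shot" number tells which), for a name from the list of things; names that differ only in an ending like _2 or _b are one class to them, and where a whole thing is asked for, a point or a joint stands for the part that bears it (a point fixed in the world has none). Each returns a list of dicts, best first, with "conf" (0 to 1); they miss things now and then, are a little off and sometimes report something else, mostly with a low value. They report only what shows in the picture. A call takes as long as a camera call.
- models.cut_out(picture, label): "pixels" (480x640 bool, what is visible of it) and "bbox" ([centre column, centre row, width, height] in pixels, round what is visible of it).
- models.place_of(picture, label): "centre" ([row, column] in pixels: a listed point, or the origin of a listed thing).
The state is a dict: "clock": time; "joints": joint angles; "joint_vel": joint speeds; "joint_efforts": joint torques, N m; "tool_pos": TCP position; "tcp_rot": TCP orientation; "contact_force": force on the tool from outside, world axes, zero at the start; "torque": the same for the moment, N m; "grip_width": finger opening in m.
Only numpy, scipy, OpenCV 4.12 (cv2) and the standard library are available. Lean on these libraries where they do the work, as an engineer would, in place of code of your own. Each camera call takes 0.05 s, during which the arm holds its last target.

## Working session

There is one attempt and no reset: what is moved stays moved. The work goes in short steps, Python scripts to look and compute and a shell command to move; the robot and the scene stay as the last step left them, time stands still between calls to the robot, and variables do not carry over. Pictures are saved under pics/ and viewed, and the job is handed in when it is done.

```bash
ls; mkdir -p pics
cat > h.py <<'E'
import numpy as np, cv2
from scipy.spatial.transform import Rotation as R
from cell import get_state, optics, robot, models
def save(p,n): cv2.imwrite('pics/'+n+'.png',cv2.cvtColor(p['image'],cv2.COLOR_RGB2BGR))
def foc(p): return 240/np.tan(np.radians(p['vfov'])/2)
def ray(p,r,c):
    f=foc(p); d=np.array([(c-p['cx'])/f,(r-p['cy'])/f,1]); T=np.array(p['cam_to_world'])
    d=T[:3,:3]@d; return T[:3,3],d/np.linalg.norm(d)
def onz(p,r,c,z):
    o,d=ray(p,r,c); return o+d*(z-o[2])/d[2]
def proj(p,X):
    T=np.array(p['cam_to_world']); q=T[:3,:3].T@(np.array(X)-T[:3,3]); f=foc(p); return p['cx']+f*q[0]/q[2],p['cy']+f*q[1]/q[2]
def tri(a,b):
    A=np.zeros((3,3));B=np.zeros(3)
    for o,d in (a,b):
        M=np.eye(3)-np.outer(d,d);A+=M;B+=M@o
    return np.linalg.solve(A,B)
E
python3 - <<'E'
from h import *
s=get_state();print(s['clock'],s['tool_pos'],s['tcp_rot'])
ps={}
for n in('scene','top','wrist'):
    p=optics.capture(n);save(p,n+'0');ps[n]=p
    print(n,p['vfov'],np.round(p['cam_to_world'],3).tolist())
    for l in ['fixture','pad_face','carriage','push_plate','keeper_seat','loop_bar','lever_hinge','lever_grip','offcut','wedge','roll']:
        try:
            r=models.place_of(p,l)
            print(l,[(np.round(x['centre'],1).tolist(),round(x['conf'],2)) for x in r[:2]])
        except Exception as e: print(l,e)
print(get_state()['clock'])
E
```

```text
pics
0.0 [ 0.17364312 -0.62580917  0.22146904] [ 9.90844901e-01  1.35001883e-01 -1.92071895e-04 -9.15065064e-04]
scene 57.88826445263525 [[-0.812, -0.371, 0.451, 0.167], [-0.584, 0.536, -0.61, 0.265], [-0.016, -0.758, -0.652, 0.632], [0.0, 0.0, 0.0, 1.0]]
fixture [([266.9, 313.8], 0.83)]
pad_face [([257.8, 323.3], 0.61)]
carriage [([283.0, 295.4], 0.56)]
push_plate [([281.4, 274.1], 0.93)]
keeper_seat [([265.3, 305.5], 0.97)]
loop_bar [([198.7, 343.8], 0.7)]
lever_hinge [([289.1, 366.4], 0.34)]
lever_grip [([229.6, 328.4], 0.89)]
offcut [([286.6, 363.7], 0.83)]
wedge [([256.3, 257.1], 0.59)]
roll [([227.6, 300.3], 0.78)]
top 49.59828795355031 [[0.004, -0.995, 0.095, 0.484], [-1.0, -0.004, 0.004, -0.232], [-0.004, -0.095, -0.995, 0.925], [0.0, 0.0, 0.0, 1.0]]
fixture [([247.8, 340.3], 0.9)]
pad_face [([245.8, 348.3], 0.92), ([194.1, 389.7], 0.61)]
carriage [([243.4, 305.7], 0.82)]
push_plate [([241.6, 277.3], 0.67)]
keeper_seat [([240.8, 320.7], 0.79)]
loop_bar [([246.8, 403.6], 0.7)]
lever_hinge [([248.0, 379.6], 0.76)]
lever_grip [([247.0, 362.9], 0.7)]
offcut [([310.0, 349.9], 0.59), ([249.1, 379.5], 0.44)]
wedge [([180.6, 319.6], 0.75)]
roll [([192.6, 386.3], 0.75)]
wrist 61.967977025475804 [[0.267, -0.928, -0.258, 0.244], [-0.964, -0.257, -0.072, -0.606], [0.001, 0.268, -0.963, 0.385], [0.0, 0.0, 0.0, 1.0]]
fixture []
pad_face []
carriage []
push_plate []
keeper_seat []
loop_bar []
lever_hinge []
lever_grip []
offcut []
wedge []
roll []
1.8
```

View pics/scene0.png

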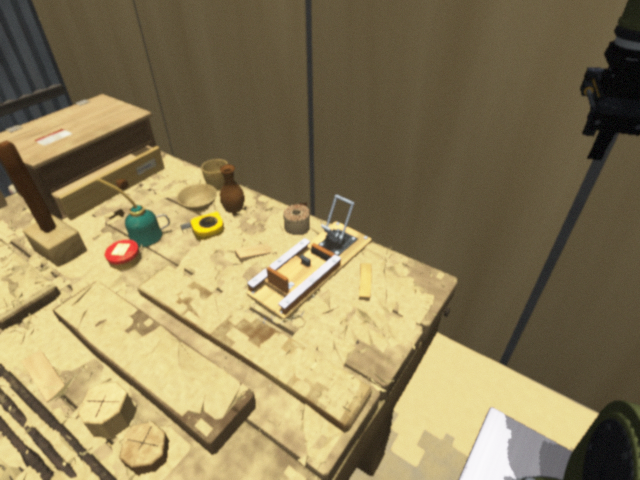

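View pics/top0.png

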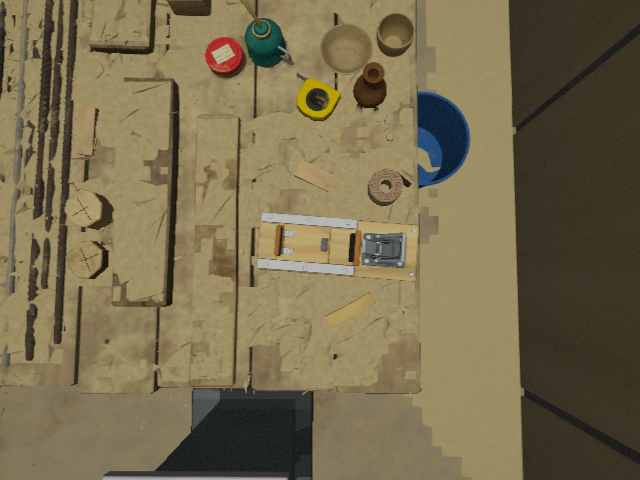

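Run:
```python
from h import *
t=optics.capture('top');s=optics.capture('scene')
for n,T,S in [('push',(241.6,277.3),(281.4,274.1)),('keeper',(240.8,320.7),(265.3,305.5)),('loop',(246.8,403.6),(198.7,343.8)),('grip',(247,362.9),(229.6,328.4)),('fix',(247.8,340.3),(266.9,313.8)),('offcut',(310,349.9),(286.6,363.7)),('roll',(192.6,386.3),(227.6,300.3)),('wedge',(180.6,319.6),(256.3,257.1))]:
    print(n,np.round(tri(ray(t,*T),ray(s,*S)),3))
for n,T,z in [('push',(241.6,277.3),.049),('keeper',(240.8,320.7),.033),('pad',(245.8,348.3),.03),('hinge',(248,379.6),.036),('carr',(243.4,305.7),.016),('fix',(247.8,340.3),0),('roll',(192.6,386.3),0),('offcut',(310,349.9),0)]:
    print(n,np.round(onz(t,*T,z),3))
# big crop
for p,(r0,r1,c0,c1),k,n in((t,(200,340,240,430),4,'topc'),(s,(180,320,235,395),4,'scenec')):
    im=cv2.resize(p['image'][r0:r1,c0:c1],None,fx=k,fy=k,interpolation=cv2.INTER_CUBIC);cv2.imwrite(f'pics/{n}.png',im[:,:,::-1])
print(get_state()['clock'])
```

```text
push [ 0.553 -0.14   0.048]
keeper [ 0.549 -0.218  0.029]
loop [ 0.538 -0.346  0.12 ]
grip [ 0.537 -0.286  0.08 ]
fix [ 0.544 -0.249  0.002]
offcut [ 0.434 -0.266 -0.005]
roll [ 0.642 -0.332  0.005]
wedge [ 0.666 -0.211 -0.004]
push [ 0.549 -0.143  0.049]
keeper [ 0.552 -0.216  0.033]
pad [ 0.544 -0.263  0.03 ]
hinge [ 0.54  -0.317  0.036]
carr [ 0.549 -0.189  0.016]
fix [ 0.542 -0.25   0.   ]
roll [ 0.642 -0.333  0.   ]
offcut [ 0.433 -0.267  0.   ]
1.9
```

View pics/topc.png

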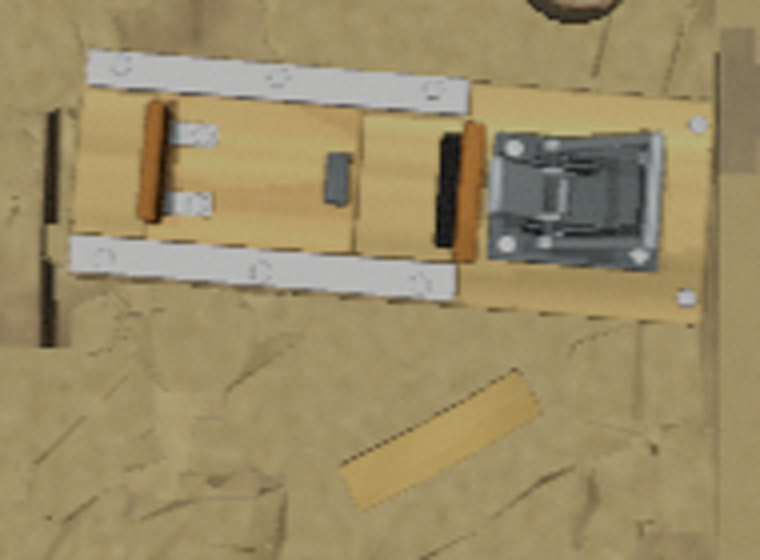

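View pics/scenec.png

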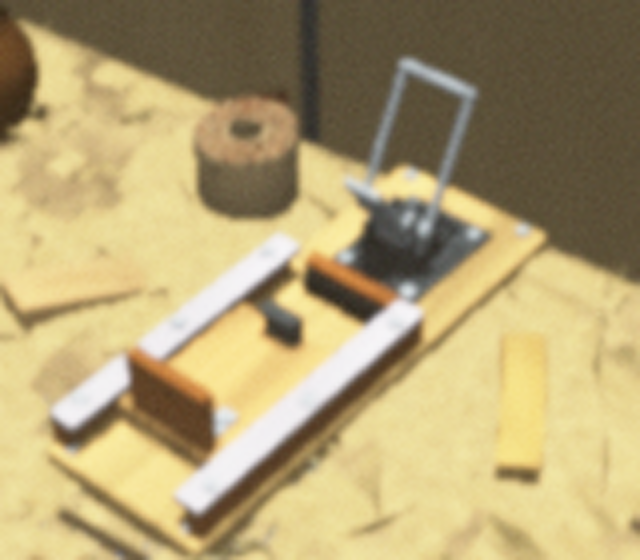

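Run:
```python
from h import *
t=optics.capture('top')
L=[]
for c in [(88,50,-145),(468,80,20),(70,273,-145),(455,300,20)]:
    w=onz(t,200+(c[1]+.5)/4,240+(c[0]+.5)/4,.038);L.append(w);print(c,np.round(w,4))
u=(L[1]-L[0]+L[3]-L[2]);u/=np.linalg.norm(u);print('u',u)
m=sum(L)/4; o=m+u*0.0625; print('origin',o)
# right edge base z=.016 x=130 
for c in[(712,100),(697,322)]:
    w=onz(t,200+(c[1]+.5)/4,240+(c[0]+.5)/4,.016);print((w-o)@u)
v=np.array([-u[1],u[0],0])
o[2]=0
for n,w in dict(push=(.549,-.143,0),keeper=(.552,-.216,0),hinge=(.54,-.317,0),loop=(.538,-.346,.12),grip=(.537,-.286,0),fix=(.542,-.25,0)).items():
    d=np.array(w)-o;print(n,np.round([d@u,d@v],4))
# push plate rear top edge at z .068, crop x~150
w=onz(t,200+162/4,240+143/4,.068);print('plate rear',(w-o)@u)
s=get_state();print(s['clock'],s['tool_pos'])
T=R.from_quat(s['tcp_rot']).as_matrix();print(T.round(3))
# target above start push: jig x=-0.145, y=0
tg=o+u*-0.145;tg[2]=.1
print('target',tg,'units',(T.T@(tg-s['tool_pos']))/.03)
a=np.arctan2(u[1],u[0])-np.arctan2(T[1,1],T[0,1]);print('yaw deg',np.degrees(a),'tool z units',-np.degrees(a)/5)
```

```text
(88, 50, -145) [ 0.6001 -0.1146  0.038 ]
(468, 80, 20) [ 0.5877 -0.2782  0.038 ]
(70, 273, -145) [ 0.5043 -0.1085  0.038 ]
(455, 300, 20) [ 0.4935 -0.2726  0.038 ]
u [-0.07029715 -0.9975261   0.        ]
origin [ 0.54200523 -0.25581353  0.038     ]
0.12761078363732395
0.12676418898255978
push [-0.113 -0.001]
keeper [-0.0404  0.0072]
hinge [0.0612 0.0023]
loop [0.0902 0.0023]
grip [ 0.0305 -0.0029]
fix [-0.0058 -0.0004]
plate rear -0.11414900409634295
1.95 [ 0.17385531 -0.626325    0.22257681]
[[ 0.964  0.268 -0.   ]
 [ 0.268 -0.964 -0.   ]
 [-0.     0.    -1.   ]]
target [ 0.55219831 -0.11117225  0.1       ] units [ 16.74564166 -13.17244807   4.08438019]
yaw deg -19.54716860537033 tool z units 3.909433721074066
```

```bash
python3 -m crank '[[[16.75,-13.2,0,0,0,3.91,0],[16.75,-13.2,0,0,0,3.91,0],[16.75,-13.2,0,0,0,3.91,0],[16.75,-13.2,0,0,0,3.91,0],[16.75,-13.2,0,0,0,3.91,0]]]' 10
cat > st.py <<'E'
from h import *
import sys
o=np.array([.542,-.256,0]);u=np.array([-.0703,-.9975,0]);v=np.array([.9975,-.0703,0])
if __name__=='__main__':
    s=get_state();T=R.from_quat(s['tcp_rot']).as_matrix();d=np.array(s['tool_pos'])-o
    print('t',s['clock'],'jig',np.round([d@u*1e3,d@v*1e3,d[2]*1e3],1),'F',np.round(s['contact_force'],1),'grip',s['grip_width'])
    e=R.from_matrix(np.c_[v,u,[0,0,-1]]);print('rot units',np.round(np.degrees((R.from_matrix(T).inv()*e).as_rotvec())/5,2))
    if len(sys.argv)>3:
        g=np.array([float(x)/1e3 for x in sys.argv[1:4]]);w=o+u*g[0]+v*g[1];w[2]=g[2]
        print('units',np.round(T.T@(w-s['tool_pos'])/.03,2))
E
python3 st.py -145 0 200
```

```text
clock: 2.37
tool_pos: [0.2979, -0.4566, 0.2227]
tcp_rot: [0.999, -0.035, 0.0, 0.0]
contact_force: [1.7, -0.1, 0.3]
grip_width: 0.0615
t 2.3667 jig [ 217.3 -229.4  222.7] F [ 1.7 -0.1  0.3] grip 0.06145093802022064
rot units [ 0.01 -0.   -0.01]
units [  7.64 -12.08   0.75]
```

```bash
python3 -m crank '[[[7.64,-12.1,0.7,0,0,0,0],[7.64,-12.1,0.7,0,0,0,0],[7.64,-12.1,0.7,0,0,0,0],[7.64,-12.1,0.7,0,0,0,0],[7.64,-12.1,0.7,0,0,0,0]]]' ; python3 st.py -145 0 150
```

```text
clock: 2.78
tool_pos: [0.4211, -0.2889, 0.2127]
tcp_rot: [0.999, -0.035, 0.0, 0.0]
contact_force: [1.4, -0.7, -0.5]
grip_width: 0.0286
t 2.7833 jig [  41.3 -118.3  212.7] F [ 1.4 -0.7 -0.5] grip 0.028600235310793417
rot units [ 0.01 -0.01 -0.  ]
units [ 3.94 -6.21  2.09]
```

```bash
python3 -m crank '[[[3.94,-6.2,2,0,0,0,0],[3.94,-6.2,2,0,0,0,0],[3.94,-6.2,2,0,0,0,0],[3.94,-6.2,2,0,0,0,0],[3.94,-6.2,2,0,0,0,0]]]' ; python3 st.py -145 0 45
python3 - <<'E'
from h import *
p=optics.capture('wrist');save(p,'w1');print(get_state()['clock'])
E
```

```text
clock: 3.2
tool_pos: [0.5406, -0.1274, 0.1576]
tcp_rot: [0.999, -0.035, 0.0, 0.0]
contact_force: [0.2, -1.1, -0.4]
grip_width: 0.0018
t 3.2 jig [-128.1  -10.4  157.6] F [ 0.2 -1.1 -0.4] grip 0.001774965681025242
rot units [ 0.01 -0.01 -0.  ]
units [ 0.34 -0.56  3.75]
3.25
```

View pics/w1.png

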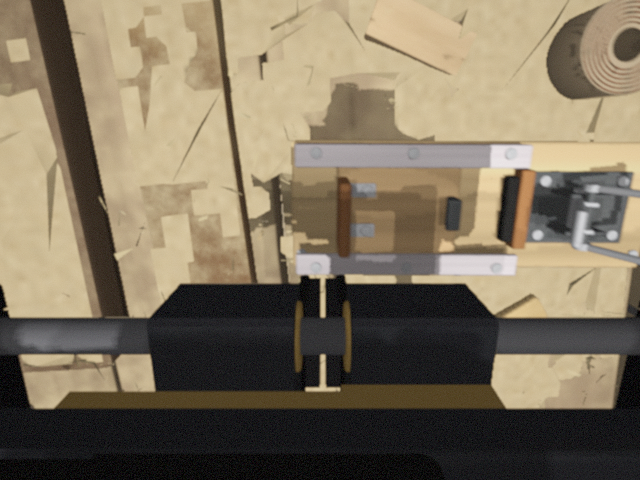

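```bash
python3 -m crank '[[[0.3,-0.6,0,0,0,0,0],[0.3,-0.6,1.4,0,0,0,0],[0.3,-0.6,2.8,0,0,0,0],[0.3,-0.6,3.75,0,0,0,0],[0.3,-0.6,3.75,0,0,0,0]]]' ; python3 st.py -96 0 45
python3 - <<'E'
from h import *
p=optics.capture('wrist');save(p,'w2');q=optics.capture('scene');cv2.imwrite('pics/s2.png',cv2.resize(q['image'][160:320,235:435],None,fx=4,fy=3.75)[:,:,::-1]);print(get_state()['clock'])
E
```

```text
clock: 3.67
tool_pos: [0.5445, -0.111, 0.0389]
tcp_rot: [0.999, -0.035, -0.006, -0.001]
contact_force: [-1.4, -0.0, -0.2]
grip_width: 0.0006
t 3.6667 jig [-144.8   -7.7   38.9] F [-1.4 -0.  -0.2] grip 0.000610428524544745
rot units [-0.02  0.13  0.  ]
units [ 0.25  1.63 -0.21]
3.7667
```

View pics/s2.png

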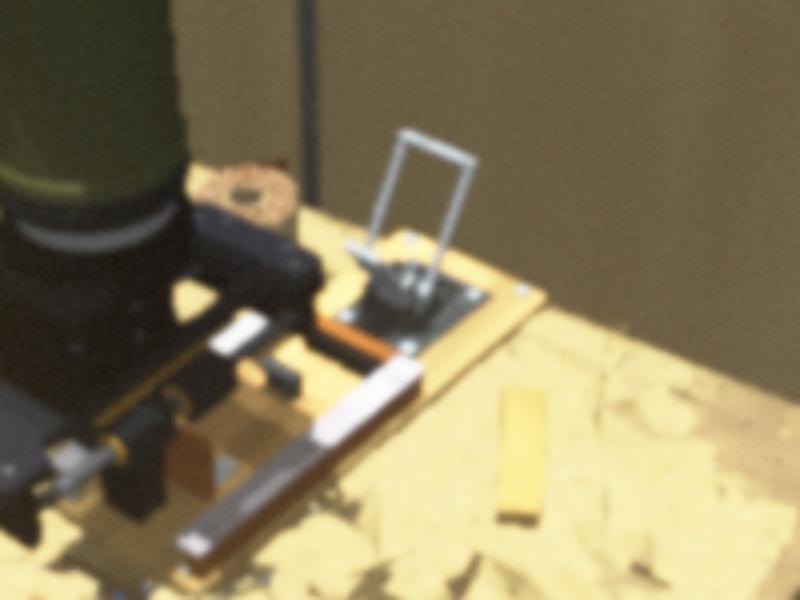

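View pics/w2.png

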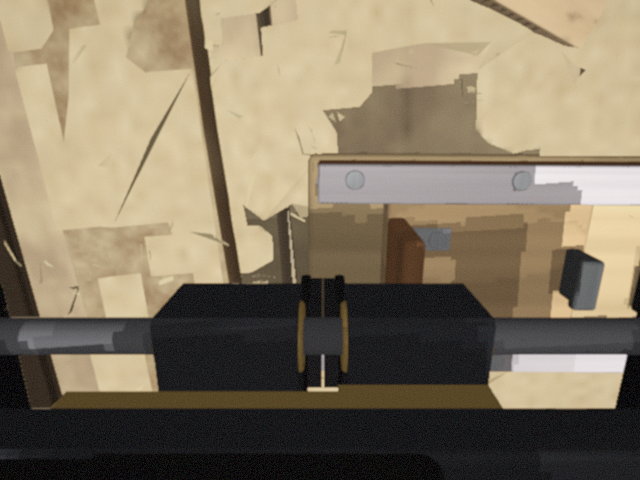

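```bash
python3 -m crank '[[[0.25,0.2,-0.25,0,0.1,0,0],[0.25,0.5,-0.25,0,0.1,0,0],[0.25,0.75,-0.25,0,0.1,0,0],[0.25,1.0,-0.25,0,0.1,0,0],[0.25,1.2,-0.25,0,0.1,0,0]]]' ; python3 st.py -95 0 45
python3 -m crank '[[[0,0.1,0,0,0,0,0],[0,0.2,0,0,0,0,0],[0,0.3,0,0,0,0,0],[0,0.4,0,0,0,0,0],[0,0.4,0,0,0,0,0]]]' ; python3 st.py -95 0 45
```

```text
clock: 4.18
tool_pos: [0.5559, -0.1491, 0.0541]
tcp_rot: [0.999, -0.036, 0.006, 0.0]
contact_force: [2.0, 3.6, 1.9]
grip_width: 0.0006
t 4.1833 jig [-107.6    6.3   54.1] F [2.  3.6 1.9] grip 0.0005820010442197293
rot units [ 0.   -0.13 -0.01]
units [-0.21  0.42  0.3 ]
clock: 4.6
tool_pos: [0.554, -0.1607, 0.0525]
tcp_rot: [0.999, -0.035, 0.004, 0.0]
contact_force: [1.7, 1.1, 0.7]
grip_width: 0.0006
t 4.6 jig [-95.9   5.2  52.5] F [1.7 1.1 0.7] grip 0.0005641719350374533
rot units [ 0.  -0.1 -0. ]
units [-0.18  0.03  0.25]
```

```bash
python3 -m crank '[[[-0.1,0.1,0.1,0,0,0,0],[-0.1,0.2,0.1,0,0,0,0],[-0.1,0.2,0.1,0,0,0,0],[-0.1,0.2,0.1,0,0,0,0]]]' ; python3 st.py -95 0 45
python3 - <<'E'
from h import *
p=optics.capture('wrist');save(p,'w3');q=optics.capture('top');cv2.imwrite('pics/t3.png',cv2.resize(q['image'][200:290,240:430],None,fx=4,fy=4)[:,:,::-1])
print(models.place_of(p,'keeper_seat')[:1],models.place_of(p,'pad_face')[:1],get_state()['clock'])
E
```

```text
clock: 4.93
tool_pos: [0.5501, -0.1659, 0.049]
tcp_rot: [0.999, -0.035, 0.004, 0.0]
contact_force: [1.3, 3.3, -1.2]
grip_width: 0.0004
t 4.9333 jig [-90.4   1.7  49. ] F [ 1.3  3.3 -1.2] grip 0.0004288696332435113
rot units [-0.   -0.09 -0.  ]
units [-0.06 -0.15  0.13]
[{'centre': [285.0, 501.0], 'conf': 0.97}] [{'centre': [277.0, 517.6], 'conf': 0.77}] 5.1333
```

View pics/w3.png

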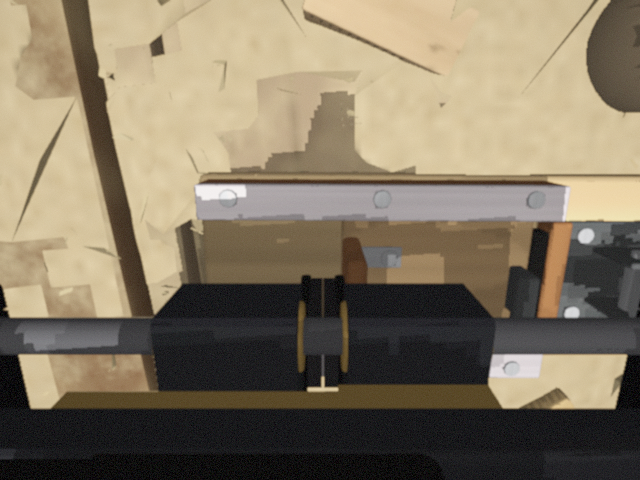

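View pics/t3.png

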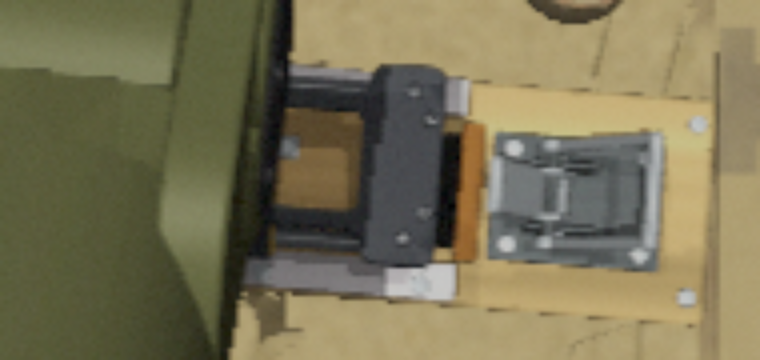

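Run:
```python
from st import *
p=optics.capture('wrist')
for n,r,c,z in(('front',235,508,.030),('padface top',235,532,.038),('rail end',200,567,.038),('rail start',200,196,.038),('plate rear',260,342,.068)):
    w=onz(p,r,c,z)-o;print(n,np.round([w@u*1e3,w@v*1e3],1))
```

```text
front [-3.4 24.7]
padface top [ 3.5 26.8]
rail end [16.7 42.8]
rail start [-146.2   42.9]
plate rear [-83.4  25.1]
```

```bash
python3 -m crank '[[[0,0.1,0,0,0,0,0],[0,0.2,0,0,0,0,0],[0,0.3,0,0,0,0,0],[0,0.35,0,0,0,0,0],[0,0.35,0,0,0,0,0]]]' ; python3 st.py -95 0 45
python3 -m crank '[[[0,0.06,0,0,0,0,0],[0,0.12,0,0,0,0,0],[0,0.12,0,0,0,0,0]]]' ; python3 st.py -95 0 45
```

```text
clock: 5.6
tool_pos: [0.5501, -0.1681, 0.0497]
tcp_rot: [0.999, -0.033, 0.003, -0.005]
contact_force: [-1.7, 17.3, 4.0]
grip_width: 0.0003
t 5.6 jig [-88.2   1.9  49.7] F [-1.7 17.3  4. ] grip 0.0002736096509954217
rot units [-0.11 -0.07  0.05]
units [-0.06 -0.22  0.16]
clock: 5.85
tool_pos: [0.5502, -0.1689, 0.0499]
tcp_rot: [0.999, -0.032, 0.003, -0.006]
contact_force: [0.2, 21.3, 6.5]
grip_width: 0.0007
t 5.85 jig [-87.4   2.1  49.9] F [ 0.2 21.3  6.5] grip 0.0006500050748422168
rot units [-0.14 -0.07  0.06]
units [-0.07 -0.25  0.17]
```

Run:
```python
from st import *
p=optics.capture('wrist');save(p,'w4')
cv2.imwrite('pics/w4c.png',cv2.resize(p['image'][170:310,300:620],None,fx=2.5,fy=2.5)[:,:,::-1])
r=models.place_of(p,'carriage')[:1],models.place_of(p,'keeper_seat')[:1],models.place_of(p,'pad_face')[:1],models.place_of(p,'push_plate')[:1]
print(r)
```

```text
([{'centre': [274.3, 425.6], 'conf': 0.83}], [{'centre': [287.2, 500.8], 'conf': 0.71}], [], [])
```

View pics/w4c.png

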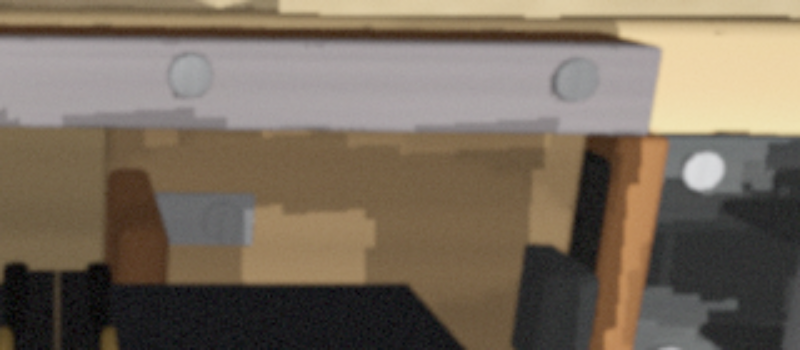

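Run:
```python
from st import *
p=optics.capture('wrist')
def P(x,y,z):
    c,r=proj(p,o+u*x/1e3+v*y/1e3+np.array([0,0,z/1e3])); return round((c-300)*2.5),round((r-170)*2.5)
for x in(-80,-85,-90): print('plate rear top',x,P(x,25,68),P(x,25,30))
for x in(10,6,0): print('front edge',x,P(x,30,30),'pad top',P(x,25,45),P(x,25,38))
print('rail end',P(20,32,38),P(20,48,38))
```

```text
plate rear top -80 (106, 227) (99, 162)
plate rear top -85 (73, 227) (72, 162)
plate rear top -90 (40, 226) (46, 162)
front edge 10 (582, 140) pad top (621, 189) (600, 178)
front edge 6 (560, 140) pad top (598, 189) (578, 178)
front edge 0 (528, 140) pad top (563, 188) (544, 177)
rail end (662, 141) (677, 51)
```

```bash
python3 -m crank '[[[0,-0.3,0,0,0,0,0],[0,-0.8,0,0,0,0,0],[0,-1,-1,0,0,0,0],[0,-1,-2.3,0,0,0,0],[0,-1,-3.5,0,0,0,0]]]' ; python3 st.py 130 0 170
```

```text
clock: 6.57
tool_pos: [0.5498, -0.1506, 0.1556]
tcp_rot: [0.999, -0.035, 0.003, 0.001]
contact_force: [1.4, 0.2, 0.9]
grip_width: 0.001
t 6.5667 jig [-105.6    0.4  155.6] F [1.4 0.2 0.9] grip 0.0010314025919858443
rot units [ 0.02 -0.08  0.  ]
units [-0.01  7.86 -0.47]
```

```bash
python3 -m crank '[[[0,0,-0.6,0,0,0,0],[0,7.86,-0.6,0,0,0,0],[0,7.86,-0.6,0,0,0,0],[0,7.86,-0.6,0,0,0,0],[0,7.86,-0.6,0,0,0,0]]]' ; python3 st.py 130 0 170
```

```text
clock: 6.98
tool_pos: [0.5377, -0.3198, 0.1733]
tcp_rot: [0.999, -0.036, 0.004, 0.002]
contact_force: [0.6, -0.2, 0.6]
grip_width: 0.0006
t 6.9833 jig [ 63.9   0.2 173.3] F [ 0.6 -0.2  0.6] grip 0.0005964977829907496
rot units [ 0.04 -0.09 -0.01]
units [-0.01  2.2   0.12]
```

```bash
python3 -m crank '[[[0,2.9,0,0,0,0,0],[0,2.9,0,0,0,0,0],[0,2.9,0,0,0,0,0]]]' ; python3 st.py 130 0 103
python3 - <<'E'
from st import *
p=optics.capture('wrist');save(p,'w5');q=optics.capture('scene');cv2.imwrite('pics/s5.png',cv2.resize(q['image'][160:320,235:435],None,fx=4,fy=3.75)[:,:,::-1])
t=optics.capture('top')
a=models.place_of(t,'carriage')[:1],models.place_of(t,'push_plate')[:1]
print(a)
if a[1]: w=onz(t,*a[1][0]['centre'],.049)-o;print('pp',w@u,w@v)
if a[0]: w=onz(t,*a[0][0]['centre'],.016)-o;print('c',w@u,w@v)
E
```

```text
clock: 7.23
tool_pos: [0.5269, -0.4157, 0.1718]
tcp_rot: [0.999, -0.042, 0.002, 0.004]
contact_force: [-1.7, -2.5, -0.2]
grip_width: 0.0006
t 7.2333 jig [160.4  -3.8 171.8] F [-1.7 -2.5 -0.2] grip 0.0006315581901170544
rot units [ 0.09 -0.06 -0.15]
units [ 0.1  -1.03  2.29]
([{'centre': [243.5, 321.2], 'conf': 0.82}], [{'centre': [241.6, 298.1], 'conf': 0.68}])
pp -0.07856715933377789 0.0019719905114921246
c -0.04010375651720395 0.003960976939911895
```

View pics/s5.png

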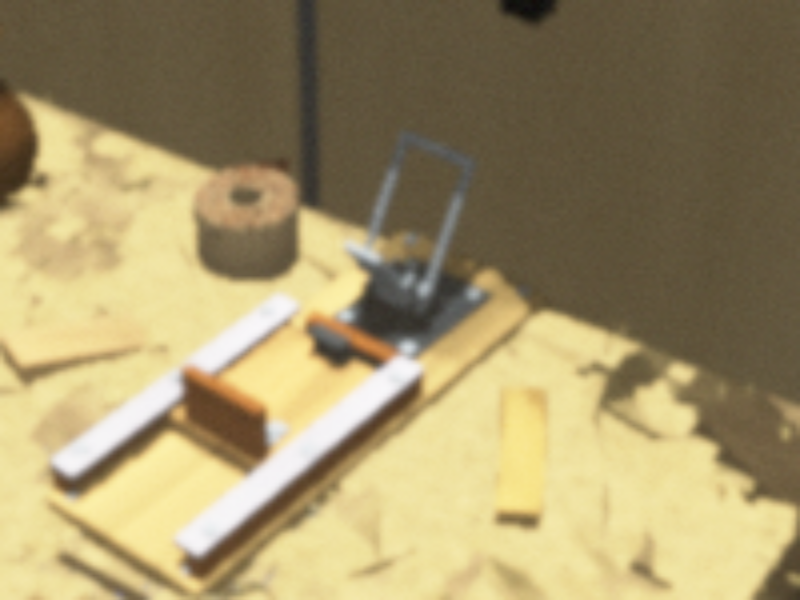

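View pics/w5.png

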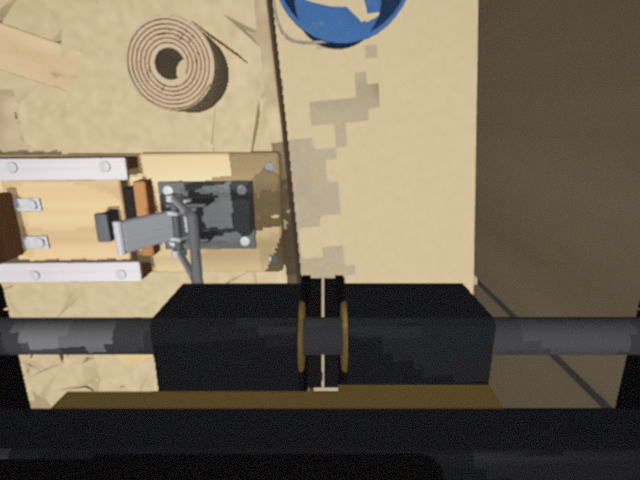

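```bash
python3 -m crank '[[[0.1,-0.6,0.5,0,0,-0.1,0],[0.1,-1,1.4,0,0,-0.1,0],[0.1,-1,2.2,0,0,-0.1,0],[0.1,-1,2.2,0,0,-0.1,0]]]' ; python3 st.py 80 0 103
```

```text
clock: 7.82
tool_pos: [0.5366, -0.3683, 0.1019]
tcp_rot: [1.0, -0.028, 0.001, -0.002]
contact_force: [-1.4, 0.9, -1.2]
grip_width: 0.0003
t 7.8167 jig [112.4   2.5 101.9] F [-1.4  0.9 -1.2] grip 0.000277169153690419
rot units [-0.05 -0.02  0.16]
units [-0.07 -1.08 -0.03]
```

```bash
python3 -m crank '[[[-0.05,-0.3,0,0,0,0,0],[-0.05,-0.6,0,0,0,0,0],[-0.05,-0.9,0,0,0,0,0],[-0.05,-1.2,0,0,0,0,0],[-0.05,-1.4,0,0,0,0,0]]]' ; python3 st.py 50 0 103
python3 - <<'E'
from st import *
q=optics.capture('scene');cv2.imwrite('pics/s6.png',cv2.resize(q['image'][160:320,235:435],None,fx=4,fy=3.75)[:,:,::-1])
E
```

```text
clock: 8.23
tool_pos: [0.5408, -0.3296, 0.1082]
tcp_rot: [1.0, -0.03, 0.005, 0.001]
contact_force: [0.5, -0.2, 0.1]
grip_width: 0.0005
t 8.2333 jig [ 73.5   3.9 108.2] F [ 0.5 -0.2  0.1] grip 0.00047441899966546585
rot units [ 0.01 -0.12  0.12]
units [-0.13 -0.78  0.17]
```

View pics/s6.png

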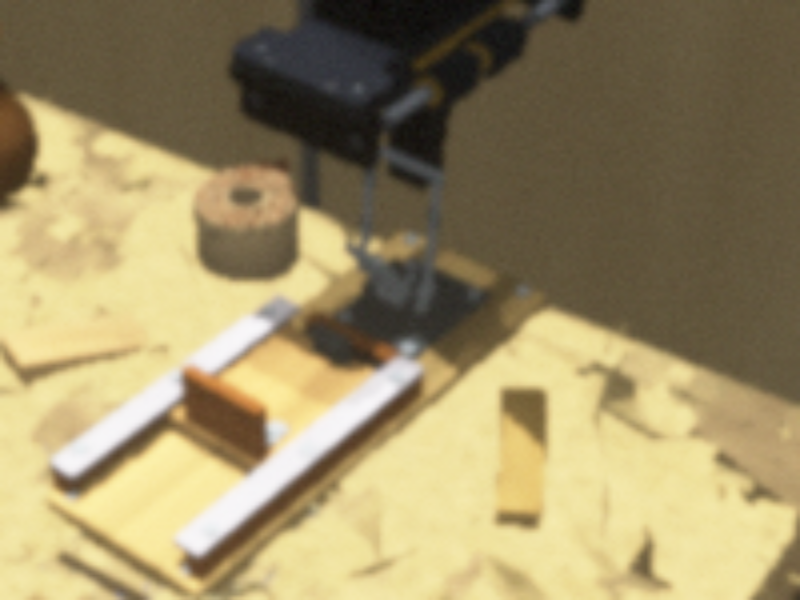

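```bash
python3 -m crank '[[[-0.1,-0.25,0.05,0,0,0,0],[-0.1,-0.5,0.05,0,0,0,0],[-0.1,-0.75,0.05,0,0,0,0],[-0.1,-0.9,0.05,0,0,0,0],[-0.1,-0.9,0.05,0,0,0,0]]]' ; python3 st.py 50 0 103
python3 - <<'E'
from st import *
q=optics.capture('scene');cv2.imwrite('pics/s7.png',cv2.resize(q['image'][160:320,235:435],None,fx=4,fy=3.75)[:,:,::-1])
E
```

```text
clock: 8.7
tool_pos: [0.5387, -0.3023, 0.1051]
tcp_rot: [1.0, -0.03, 0.004, -0.0]
contact_force: [0.2, -0.2, 0.2]
grip_width: 0.0002
t 8.7 jig [ 46.5   0.  105.1] F [ 0.2 -0.2  0.2] grip 0.00017167166118830162
rot units [-0.01 -0.1   0.12]
units [-0.    0.12  0.07]
```

View pics/s7.png

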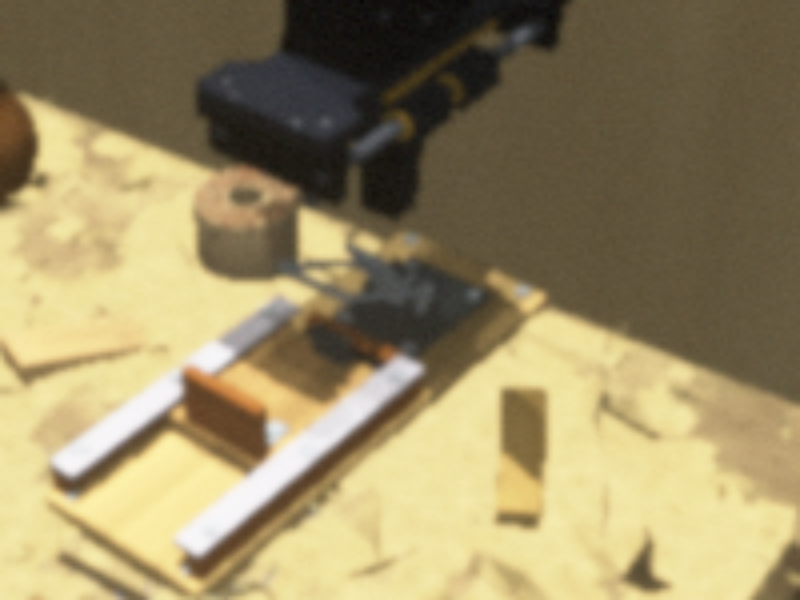

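```bash
python3 -m crank '[[[0,0,-0.7,0,0,0,0],[0,-0.8,-0.8,0,0,0,0],[0,-1.5,-0.8,0,0,0,0],[0,-1.5,-0.8,0,0,0,0]]]' ; python3 st.py 5 0 75
python3 - <<'E'
from st import *
q=optics.capture('scene');cv2.imwrite('pics/s8.png',cv2.resize(q['image'][160:320,235:435],None,fx=4,fy=3.75)[:,:,::-1])
p=optics.capture('wrist');save(p,'w8')
for l in('loop_bar','lever_grip'):print(models.place_of(q,l)[:1],models.place_of(p,l)[:1])
E
```

```text
clock: 9.08
tool_pos: [0.5424, -0.2542, 0.1298]
tcp_rot: [1.0, -0.028, 0.005, -0.001]
contact_force: [-0.6, 1.2, -0.3]
grip_width: 0.0008
t 9.0833 jig [ -1.8   0.3 129.8] F [-0.6  1.2 -0.3] grip 0.0007998170874884209
rot units [-0.03 -0.12  0.16]
units [-0.03  0.23  1.83]
[{'centre': [260.6, 310.9], 'conf': 0.8}] [{'centre': [238.4, 296.7], 'conf': 0.82}]
[{'centre': [230.8, 328.3], 'conf': 0.62}] [{'centre': [252.7, 377.8], 'conf': 0.83}]
```

View pics/s8.png

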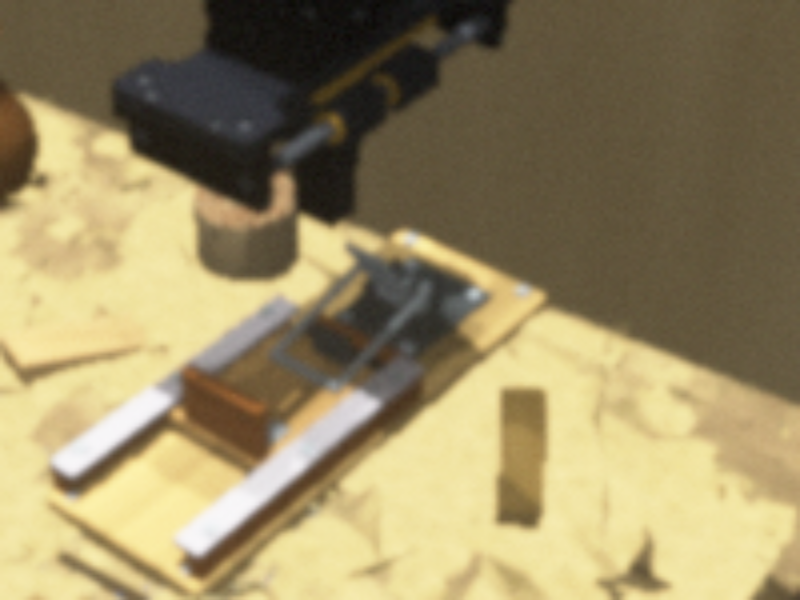

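View pics/w8.png

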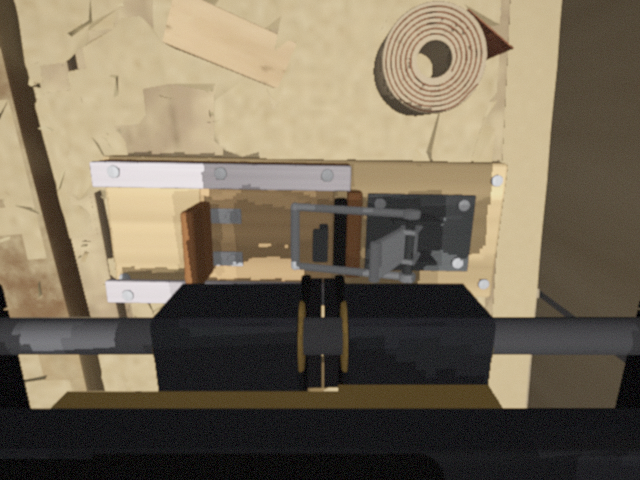

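```bash
python3 -m crank '[[[0,0.2,0.5,0,-0.1,0.15,0],[0,0.2,1.1,0,-0.1,0.15,0],[0,0.2,1.7,0,-0.1,0.15,0],[0,0.2,1.9,0,-0.1,0.15,0]]]' ; python3 st.py 60 0 75
```

```text
clock: 9.72
tool_pos: [0.5386, -0.2656, 0.068]
tcp_rot: [0.999, -0.038, -0.003, -0.001]
contact_force: [-1.4, 0.5, 0.2]
grip_width: 0.0005
t 9.7167 jig [ 9.8 -2.7 68. ] F [-1.4  0.5  0.2] grip 0.00048728368798182524
rot units [-0.02  0.06 -0.07]
units [ 0.1   1.67 -0.24]
```

```bash
python3 -m crank '[[[0.05,0.25,-0.1,0,0,0,0],[0.05,0.5,-0.1,0,0,0,0],[0.05,0.8,-0.15,0,0,0,0],[0.05,1.1,-0.2,0,0,0,0],[0.05,1.35,-0.2,0,0,0,0]]]' ; python3 st.py 60 0 75
```

```text
clock: 10.13
tool_pos: [0.5403, -0.3078, 0.0796]
tcp_rot: [0.999, -0.038, 0.001, 0.001]
contact_force: [0.7, 2.2, 1.2]
grip_width: 0.0004
t 10.1333 jig [51.8  1.9 79.6] F [0.7 2.2 1.2] grip 0.000446236783940494
rot units [ 0.02 -0.03 -0.06]
units [-0.06  0.27  0.15]
```

Run:
```python
from st import *
q=optics.capture('scene');cv2.imwrite('pics/s9.png',cv2.resize(q['image'][160:320,235:435],None,fx=4,fy=3.75)[:,:,::-1])
p=optics.capture('wrist');save(p,'w9')
```

View pics/s9.png

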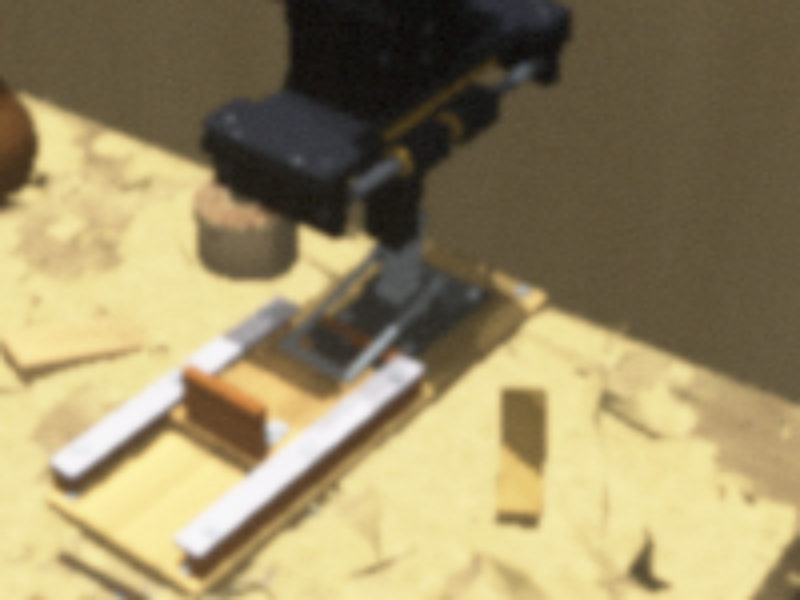

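View pics/w9.png

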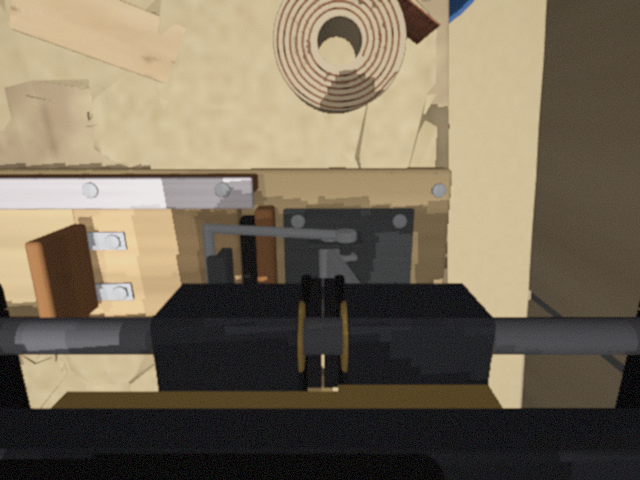

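```bash
python3 -m crank '[[[-0.05,0.25,0.08,0,0,0,0],[-0.05,0.5,0.15,0,0,0,0],[-0.05,0.72,0.24,0,0,0,0],[-0.05,0.92,0.36,0,0,0,0],[-0.05,1.1,0.5,0,0,0,0]]]' ; python3 st.py 92 0 50
```

```text
clock: 10.65
tool_pos: [0.5354, -0.3384, 0.0625]
tcp_rot: [0.999, -0.037, -0.0, -0.0]
contact_force: [0.8, 3.2, 1.4]
grip_width: 0.0006
t 10.65 jig [82.7 -0.8 62.5] F [0.8 3.2 1.4] grip 0.0005609898857826148
rot units [-0.01  0.01 -0.05]
units [0.03 0.31 0.42]
```

```bash
python3 -m crank '[[[0.03,0.15,0.15,0,0,0,0],[0.03,0.28,0.3,0,0,0,0],[0.03,0.38,0.45,0,0,0,0],[0.03,0.44,0.6,0,0,0,0],[0.03,0.44,0.6,0,0,0,0]]]' ; python3 st.py 95 0 42
python3 - <<'E'
from st import *
q=optics.capture('scene');cv2.imwrite('pics/s10.png',cv2.resize(q['image'][160:320,235:435],None,fx=4,fy=3.75)[:,:,::-1])
E
```

```text
clock: 11.07
tool_pos: [0.5351, -0.3526, 0.046]
tcp_rot: [0.999, -0.038, -0.0, 0.0]
contact_force: [-3.4, 2.4, 5.7]
grip_width: 0.0005
t 11.0667 jig [96.8 -0.1 46. ] F [-3.4  2.4  5.7] grip 0.0005397173766793257
rot units [ 0.01  0.01 -0.06]
units [ 0.   -0.06  0.13]
```

View pics/s10.png

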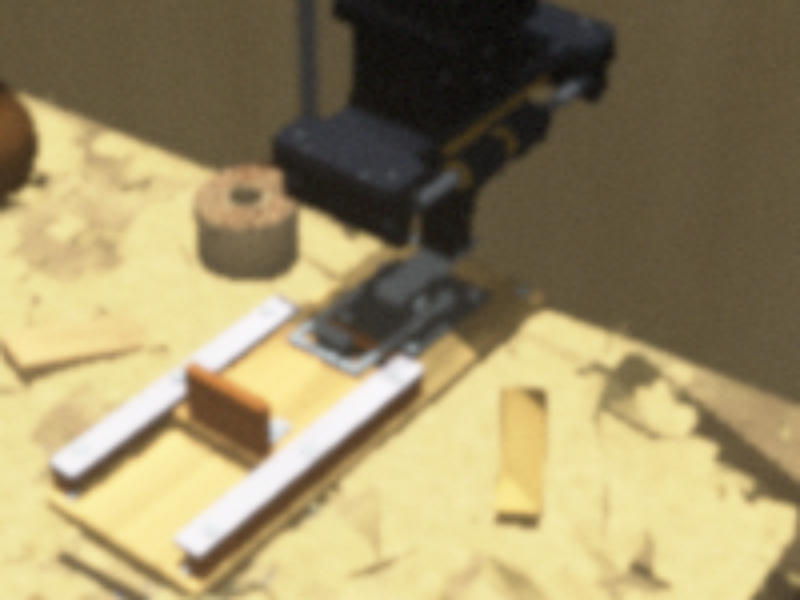

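Nearly down; press on to the stop.

```bash
python3 -m crank '[[[0,0,0.1,0,0,0,0],[0,0,0.2,0,0,0,0],[0,0,0.2,0,0,0,0]]]' ; python3 st.py 95 0 42
python3 -m crank '[[[0,0,0.1,0,0,0,0],[0,0,0.2,0,0,0,0],[0,0,0.2,0,0,0,0]]]' ; python3 st.py 95 0 42
```

```text
clock: 11.37
tool_pos: [0.5354, -0.3527, 0.045]
tcp_rot: [0.999, -0.038, -0.0, 0.001]
contact_force: [-12.1, 7.5, 31.8]
grip_width: 0.0006
t 11.3667 jig [97.   0.2 45. ] F [-12.1   7.5  31.8] grip 0.0006276982892455267
rot units [ 0.03  0.01 -0.06]
units [-0.01 -0.07  0.1 ]
clock: 11.62
tool_pos: [0.5356, -0.353, 0.0442]
tcp_rot: [0.999, -0.038, -0.001, 0.002]
contact_force: [-21.3, 12.8, 57.2]
grip_width: 0.0005
t 11.6167 jig [97.2  0.4 44.2] F [-21.3  12.8  57.2] grip 0.0004734639792040085
rot units [ 0.05  0.01 -0.06]
units [-0.01 -0.07  0.07]
```

```bash
python3 -m crank '[[[0,0,-0.4,0,0,0,0],[0,0,-1,0,0,0,0],[0,0,-2.2,0,0,0,0],[0,0,-3.4,0,0,0,0],[0,0,-4,0,0,0,0]]]' ; python3 -m crank '[[[0,-3,-1,0,0,0,0],[0,-5,-1,0,0,0,0],[0,-5,-1,0,0,0,0],[0,-5,-1,0,0,0,0],[0,-5,-1,0,0,0,0]]]'; python3 st.py
python3 - <<'E'
from st import *
q=optics.capture('scene');cv2.imwrite('pics/s11.png',cv2.resize(q['image'][160:320,235:435],None,fx=4,fy=3.75)[:,:,::-1])
t=optics.capture('top');cv2.imwrite('pics/t11.png',cv2.resize(t['image'][170:320,240:430],None,fx=4,fy=4)[:,:,::-1])
p=optics.capture('wrist');save(p,'w11')
for l in('loop_bar','keeper_seat','lever_grip','push_plate','offcut','wedge','roll'):
  a=models.place_of(q,l)[:1];b=models.place_of(p,l)[:1]
  if a and b:
    w=tri(ray(q,*a[0]['centre']),ray(p,*b[0]['centre']))-o;print(l,np.round([w@u*1e3,w@v*1e3,w[2]*1e3],1),a[0]['conf'],b[0]['conf'])
  else: print(l,a,b)
E
```

```text
clock: 12.03
tool_pos: [0.5368, -0.3536, 0.1576]
tcp_rot: [0.999, -0.038, 0.002, 0.002]
contact_force: [0.5, 0.1, 1.1]
grip_width: 0.0006
clock: 12.45
tool_pos: [0.5487, -0.194, 0.1847]
tcp_rot: [0.999, -0.032, 0.001, -0.001]
contact_force: [0.1, 1.8, -0.1]
grip_width: 0.0007
t 12.45 jig [-62.3   2.3 184.7] F [ 0.1  1.8 -0.1] grip 0.0006870875311680646
rot units [-0.02 -0.03  0.07]
loop_bar [-1.  -2.6 33.4] 0.59 0.84
keeper_seat [-1.9 -1.3 33.1] 0.73 0.61
lever_grip [103.8   1.2  38.6] 0.64 0.8
push_plate [-82.1   3.1  51.8] 0.66 0.74
offcut [  2.3 -55.  -44.6] 0.7 0.44
wedge [-60.7  38.9  87.2] 0.65 0.58
roll [ 71.3 109.6   3.8] 0.62 0.57
```

View pics/s11.png

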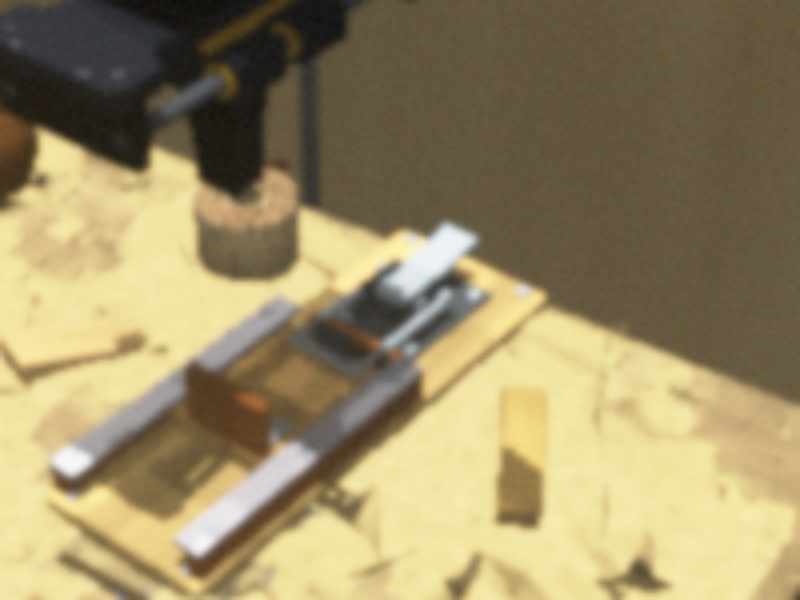

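View pics/w11.png

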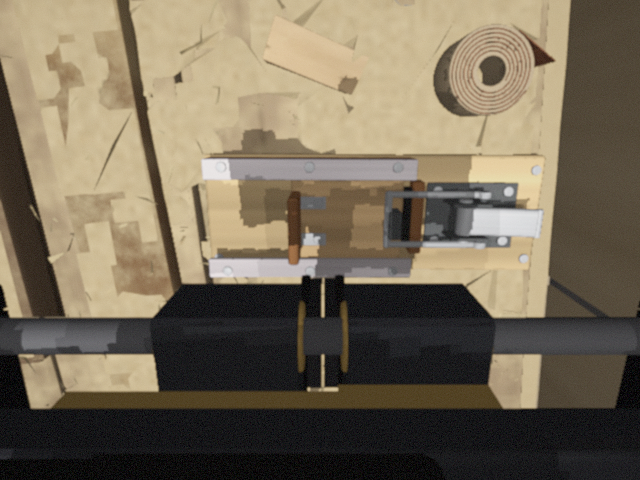

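```bash
python3 -m crank '[[[0,0,0,0,0,0,0],[0,0,0,0,0,0,0],[0,0,0,0,0,0,0]]]'; python3 -c "
from cell import robot
print(robot.finish_job())"
```

```text
clock: 13.55
tool_pos: [0.5466, -0.2021, 0.1831]
tcp_rot: [0.999, -0.037, 0.0, 0.0]
contact_force: [-0.2, 0.2, -0.4]
grip_width: 0.0006
the job is handed in; nothing more can be done
None
```

The carriage is against the rubber pad, the loop's crossbar is behind the keeper, and the lever is locked down. I handed the job in at about 13.5 s; no verdict is reported.

- **Carriage:** I pushed it along the rails until the force reached about 21 N, which means the pad was met and compressed.
- **Loop:** I tipped it past upright and it fell by itself, landing behind the keeper while the lever still stood up.
- **Lever:** I swung it over and pressed it onto its stop. The wrist force was about 62 N in the last press, under the 120 N limit.

**Last checks:**
- After the gripper lifted clear, the lever stayed down.
- The crossbar measured about 1 mm from the keeper seat, at 33 mm height.
- The push plate measured -82 mm along the jig where I expected about -80 mm. That is inside the roughly 2 mm calibration error, but it does not prove the final -35.5 mm carriage limit on its own.
- The network put the lever's grip point about 4 mm lower than expected, which is consistent with fully down.
- The offcut, wedge and roll look unmoved in the pictures. The network's last position fixes for the offcut and wedge were plainly wrong (heights of -45 mm and +87 mm), so I relied on the images for those two.

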